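# Colour check of a label batch on a bench colour meter

## Task

Check the colour of the new label batch: first set the black light cap onto the open collar on top of the bench colour meter so that it sits fully down and level, and let go of it. Then take the dark red label sample by its rib, tilt it to the slope of the meter's measuring head and press it gently onto the port, centred and lying flat on the head's face so that the sprung seal ring goes fully in and no light gets under; finish holding it pressed there, still in the gripper, while the meter reads. Do not knock the head out of its set angle, and leave the white standard and the paper roll where they are.

Things in the scene. Friction and masses are not known exactly. Their poses are not given: they have to be found in the camera images.
- meter: bench colour meter, white, fixed: plinth 150 mm deep (x), 226 mm wide (y), 38 mm high, display at the left of its front. Tilting measuring head on its left (+y) half, domed sphere housing with an open aluminium collar on top on its right (-y) half. Origin: centre of the underside; x points to its back, away from the robot at yaw 0, y to its left
- top_port (a point): centre of the upper rim of the aluminium collar on the sphere housing, 112 mm above the desk, at x = 8, y = -58 mm in the meter's frame; collar 57 mm outside, 42 mm inside diameter, 16 mm deep
- cap: loose black light cap, 40 mm high, 0.07 kg, standing on its foot on the desk. Grey foot 38 mm in diameter, 9 mm high, chamfered, drops into the collar with 2 mm to spare all round; flange 62 mm in diameter, from 9 to 14 mm up; round knob 21 mm in diameter from 18 to 40 mm up, 24 mm wide below. Origin: centre of the underside of the foot, z up along the knob
- cap_seat (a point): centre of the underside of the cap's flange, 9 mm above the cap's origin; it lies on top_port when the cap is seated
- port (a point): centre of the measuring port, in the plane of the head's flat black face (76 mm up the slope, 80 mm wide). Turns with the head: z points out of the face (up and to the meter's front), y level along the face to the left, x up the slope. 34 mm out from the tilt axis, which is level along the meter's y, 92 mm above the desk, at x = -12, y = 58 mm in the meter's frame
- head (a joint): tilt of the measuring head, 0 = face level, growing as the face turns to the front of the meter; set between 0.25 and 0.6 rad and clamped: stays put under pushes of up to 30 N on the face, and must stay as set
- seal (a joint): travel of the round black sprung seal ring (34 mm in diameter, closed by its pale round window) in the port: 0 = stands 4 mm proud of the face, 0.004 m = fully in, flush with the face; 3 N to start it, 9 N fully in. Pressing with over 30 N would harm the head
- label_sample: label sample in its holder, loose, 0.09 kg, lying face down on the desk: black plate 66 x 66 mm, 6 mm thick, dark red strips on its back and a bright red grip rib in the middle, 46 mm long along x, 14 mm wide across y, top 32 mm above the face. Origin: centre of the underside, which is the flat sample face (54 x 54 mm); z up along the rib. It may lie on the port any way round
- white_standard: white calibration standard: a holder of the same shape and size, white with a grey rib, lying face down; not used now. Origin: centre of its underside
- till_roll: white roll of till paper standing on end, 58 mm in diameter, 57 mm high, loose. Origin: centre of its underside
Not all that is in view belongs to the job. Leave any blue look-alike of the cap alone. Leave any yellow look-alike of the label_sample alone.

How it is judged (in metres and radians):
On the way:
1. the light cap sits fully down and level on the collar and is let go (horizontal distance between cap_seat and top_port below 0.004 m and z of cap_seat in the frame of top_port between -0.002 and 0.002 m and angle between cap's own z axis and vertical below 0.05 rad and contact force between the fingers and cap below 0.1 N), for 0.3 s.
At the end, for the whole second after the job is handed in: cap let go on the collar, within 4 mm of centre, flange within 2 mm of the rim, level within 0.05 rad; sample at rest in the fingers, pressed on the head with over 2 N, centre within 10 mm of the port's each way, face within 2 mm and 0.05 rad of the head's, seal ring 3 mm in or more (all of step 1 and x of label_sample in the frame of port between -0.01 and 0.01 m and y of label_sample in the frame of port between -0.01 and 0.01 m and z of label_sample in the frame of port between -0.002 and 0.002 m and angle between the z axis of label_sample and the z axis of port, either way round below 0.05 rad and value of joint seal above 0.003 m and contact force between the fingers and label_sample above 2 N and contact force between label_sample and meter above 2 N and linear speed of label_sample below 0.01 m/s); the arm keeps its last pose, push and grip.
It fails at once if the head is knocked out of its set angle (the port moves more than 5 mm) (distance of port from where it was at the start of the episode above 0.005 m).
It fails at once if the label sample is pressed on the meter with more than 40 N (contact force between label_sample and meter above 40 N).
It fails at once if the white standard or the paper roll is moved more than 20 mm (distance of any of white_standard, till_roll from where it was at the start of the episode above 0.02 m).
It also fails if it takes over 61 s, if anything falls off the work surface, if the arm or the gripper's body presses on something with over 40 N, if the wrist force passes 120 N, or if a joint passes its speed limit or range.

## Robot

A 6-joint arm with a two-finger parallel gripper is mounted at the origin on a cart in front of the work surface, level with it; the furniture and walls round the work are solid. World frame = base frame: x ahead of the robot, y to its left, z up, the work surface at z = 0. Lengths are in m, angles in degrees, forces in N, time in s.
With the tool pointing down it reaches from about 0.35 to 0.725 m from the base axis. Payload 6 kg.
Tool frame: the origin (TCP) lies at the centre of the arm's flange, where the gripper is bolted on; the fingertips stand 173 mm ahead of it and the grasp point (between the pads) lies 155 mm ahead of it; z points along the fingers, y is the line along which they close (so a half turn about z gives the same grasp; the last joint's range is limited). The gripper opens to 85 mm and grips with 20 to 120 N. Pads are 22 mm wide; open, the fingers measure 114 mm over their backs; the gripper's body (76 mm by 85 mm) begins 54 mm behind the grasp point. The pads swing forward as they close: fully open they stand 13 mm farther back than shut.
Start: joints at [94.292, 2.303, 4.859, 0, -92.561, -19.12], TCP at [0.154, 0.58, 0.405] pointing down, gripper open.
Joint ranges: [-146.85, 146.85], [-73.84, 115.35], [-62.03, 85.46], [-188.31, 113.3], [-161.28, -10.13], [-171.36, 171.36]. Speed limits (degrees/s): [147.25, 147.25, 172.46, 180, 180, 180].

## Interface

Orientations are given as a 3x3 rotation matrix whose columns are the frame's x, y, z axes.
In Python, from plant import r, camera, camera_model gives the robot as it stands.
- The arm moves only by the shell command python3 -m jog 'ROWS' [OPENING] [FORCE]. ROWS is text: rows parted by semicolons, each of 6 numbers parted by spaces: the shift along the tool's x, y, z in m, then the turn, a rotation vector about the tool's x, y, z in rad. A call has 1 to 12 rows; each row is the pose to reach, as a shift and turn from the pose commanded when the call began, along the tool's axes at that moment; what a row does not reach only later rows make up. A row lasts 1/10 s, in which the tool goes at most 50 mm and 8.59 degrees, less where a joint would pass 70% of its speed; a pose out of reach is approached as far as the arm can. A call with a gripper value outside its range is refused whole. OPENING is the opening, from -1 (shut) to 1 (fully open), set as the call begins (- or left out, the last holds). The fingers move at their own pace and stop on an object; FORCE is the grip in N (left out, the last holds). Time passes only in rows, so rows that repeat a pose let the fingers close. It gives the time, the measured TCP pose, the force, the opening and the grip force at its end, in the units of the state.
- r.state(): the state, without advancing time (a new reading comes with each control period).
- camera(name): name is "side" or "top" or "wrist"; returns the picture (384x512x3 uint8, blue, green, red); there is no depth.
- camera_model(name): a dict with "K" (3x3 intrinsics, pixels), "rvec" (rotation vector, rad) and "tvec" (3), from world to camera coordinates, as OpenCV has them. Camera axes: x right, y down, z forward; pixel columns grow to the right and rows downward; lengths in m; the calibration is good to about 2 mm. A picture is of the moment at which its call begins: read the wrist's pose just before it. camera_model takes no time and is no camera call; for the wrist camera it gives the pose at the moment of the call.
- r.close_job(): hands the job in; it is judged then, once.
The state is a dict: "time_s": time; "joints": joint angles; "joint_velocities": joint speeds; "effort": joint torques, N m; "position": TCP position; "tool_rot": TCP orientation; "force": force on the tool from outside, world axes, zero at the start; "torque": the same for the moment, N m; "finger_gap": finger opening in m; "grip_force": force on a finger pad.
Only numpy, scipy, OpenCV 4.12 (cv2) and the standard library are available. Lean on these libraries where they do the work, as an engineer would, in place of code of your own. Each camera call takes 0.05 s, during which the arm holds its last target. There are 200 camera calls.

## Working session

There is one attempt and no reset: what is moved stays moved. The work goes in short steps, Python scripts to look and compute and a shell command to move; the robot and the scene stay as the last step left them, time stands still between calls to the robot, and variables do not carry over. Pictures are saved under pics/ and viewed, at most 10 in all, crops included, and the job is handed in when it is done.

```bash
ls; mkdir -p pics
python3 - <<'E'
from plant import r,camera,camera_model
import cv2,numpy as np
s=r.state();print(s)
a=camera("side");b=camera("top");w=camera("wrist")
for n,i in zip(("side","top","wrist"),(a,b,w)):
    cv2.imwrite(f"pics/{n}0.png",i); m=camera_model(n); print(n,m)
E
```

```text
pics
{'time_s': 0.0, 'joints': array([ 9.42930431e+01,  2.33784354e+00,  4.80321759e+00, -2.64059834e-02,
       -9.25612128e+01, -1.91187355e+01]), 'joint_velocities': array([-0.05821829, -0.00434614, -0.06620702, -0.01392693, -0.15609906,
       -0.04759797]), 'effort': array([-4.19597909e-04, -3.68195879e+01,  3.47408438e+01,  6.93198547e+00,
       -5.48202093e-03, -1.59139995e-05]), 'position': array([0.15343103, 0.58002901, 0.40369575]), 'tool_rot': array([[ 9.66713935e-01, -2.55859445e-01, -3.33904317e-04],
       [-2.55859638e-01, -9.66712443e-01, -1.70247790e-03],
       [ 1.12805594e-04,  1.73124175e-03, -9.99998495e-01]]), 'force': array([-0.571136  , -0.62982678,  0.60745496]), 'torque': array([-0.00753997, -0.03622652,  0.03913398]), 'grip_force': 0.0, 'finger_gap': 0.08529050319407919}
side {'K': array([[426.0649675 ,   0.        , 263.12167466],
       [  0.        , 426.0649675 , 190.90296688],
       [  0.        ,   0.        ,   1.        ]]), 'rvec': array([ 0.0767973 , -2.57107323,  1.79398742]), 'tvec': array([0.5107051 , 0.19752307, 0.93957502])}
top {'K': array([[394.08999969,   0.        , 252.15342907],
       [  0.        , 394.08999969, 189.62640056],
       [  0.        ,   0.        ,   1.        ]]), 'rvec': array([ 2.24925557, -1.91982524,  0.23288816]), 'tvec': array([-0.26749005,  0.49133215,  0.97740469])}
wrist {'K': array([[338.36833933,   0.        , 253.94902305],
       [  0.        , 338.36833933, 189.88468372],
       [  0.        ,   0.        ,   1.        ]]), 'rvec': array([-1.78269113,  2.31458043,  0.37417943]), 'tvec': array([ 0.59960821, -0.04015617,  0.37982176])}
```

View pics/top0.png

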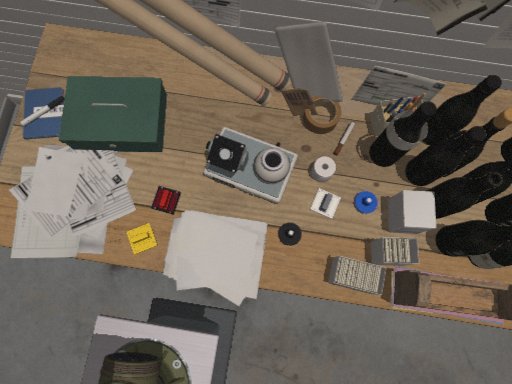

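View pics/side0.png

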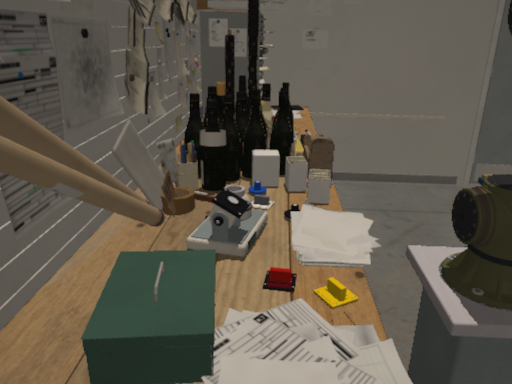

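Top view: the cap is at (290,234), red sample (166,199), meter head (227,155), collar (271,162), white standard (325,203) and roll (322,169). The side view shows the meter at (230,225) and the sample at (281,278).

```bash
cat > h.py <<'E'
import numpy as np,cv2
from plant import r,camera,camera_model
def RT(m): return cv2.Rodrigues(np.array(m["rvec"]))[0],np.array(m["tvec"])
def ray(m,p):
    R,t=RT(m); d=R.T@np.linalg.inv(m["K"])@np.array([p[0],p[1],1.]); return -R.T@t,d
def onz(m,p,z):
    o,d=ray(m,p); return o+d*(z-o[2])/d[2]
def proj(m,X): return cv2.projectPoints(np.array(X,float).reshape(-1,3),m["rvec"],m["tvec"],m["K"],None)[0].reshape(-1,2)
def tri(ms,ps):
    A=np.zeros((3,3));b=np.zeros(3);L=[]
    for m,p in zip(ms,ps):
        o,d=ray(m,p);d=d/np.linalg.norm(d);P=np.eye(3)-np.outer(d,d);A+=P;b+=P@o;L.append((o,P))
    X=np.linalg.solve(A,b);return X,[np.linalg.norm(P@(X-o)) for o,P in L]
def blobs(mask,amin=20):
    n,l,s,c=cv2.connectedComponentsWithStats(mask.astype(np.uint8))
    return sorted([(int(s[i,4]),c[i].round(1),s[i,:4]) for i in range(1,n) if s[i,4]>=amin],key=lambda x:-x[0])
E
python3 - <<'E'
from h import *
np.set_printoptions(precision=4,suppress=True)
m=camera_model("top")
for n,p,z in [("cap",(290,234),.02),("sample",(166,199),.02),("collar",(271,162),.112),("head",(227,155),.12),("std",(325,203),.01),("roll",(322,169),.057),("blue",(367,202),.02),("meterTR",(297,153),.038),("meterBR",(276,200),.038)]:
    print(n,onz(m,p,z))
w=camera_model("wrist");R,t=RT(w);s=r.state();T=s["tool_rot"]
print("cam in tool",T.T@(-R.T@t-s["position"]),"\n",T.T@R.T)
ms=[camera_model("side"),m]
for n,im in zip(("side","top"),(cv2.imread("pics/side0.png"),cv2.imread("pics/top0.png"))):
    h=cv2.cvtColor(im,cv2.COLOR_BGR2HSV)
    print(n,blobs(((h[...,0]<8)|(h[...,0]>172))&(h[...,1]>200)&(h[...,2]>110),10)[:4])
E
```

```text
cap [ 0.4324 -0.3042  0.02  ]
sample [0.4738 0.0409 0.02  ]
collar [ 0.5932 -0.2246  0.112 ]
head [ 0.5914 -0.1123  0.12  ]
std [ 0.5331 -0.3882  0.01  ]
roll [ 0.613  -0.3622  0.057 ]
blue [ 0.5515 -0.499   0.02  ]
meterTR [ 0.6538 -0.2918  0.038 ]
meterBR [ 0.5141 -0.2536  0.038 ]
cam in tool [ 0.0814 -0.0001  0.0314] 
 [[ 0.0008 -0.9488 -0.3159]
 [ 1.      0.0009 -0.0002]
 [ 0.0005 -0.3159  0.9488]]
side [(65, array([280.4, 269.8]), array([270, 268,  21,   5], dtype=int32))]
top [(26, array([164.6, 194.2]), array([162, 190,   6,   9], dtype=int32))]
```

View pics/wrist0.png

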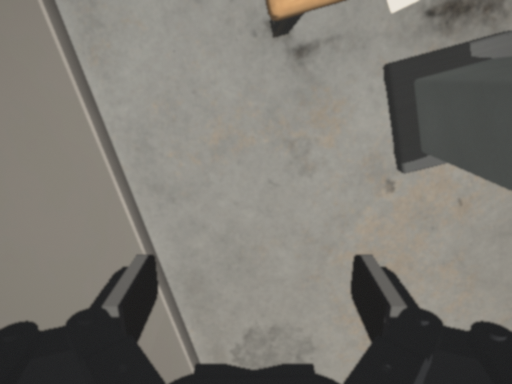

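Run:
```python
from h import *
np.set_printoptions(precision=3,suppress=True)
m=camera_model("top");q=camera_model("side")
print("base proj",proj(m,[[0,0,0],[0,0,.4],[.154,.58,.4]]),proj(q,[[0,0,0],[0,0,.4],[.154,.58,.4]]))
for z in(-.4,0,.2): print(z,"helmet",onz(m,(150,365),z),"bench",onz(m,(235,305),z),onz(m,(150,300),z))
print("bottles",[tri([m,q],[(498,80),(258,0)])[0]],"deskedge",onz(m,(150,270),0),"leftedge",onz(m,(45,28),0))
def to(p,yaw):
    s=r.state();T=s["tool_rot"];c,d=np.cos(yaw),np.sin(yaw)
    G=np.array([[c,d,0],[d,-c,0],[0,0,-1.]])
    return T.T@(np.array(p)-s["position"]),cv2.Rodrigues(T.T@G)[0].ravel()
print(to([.35,.2,.4],np.radians(-14.8)),to([.46,-.2,.36],np.radians(-14.8)))
```

```text
base proj [[ 144.301  387.732]
 [  74.426  456.253]
 [-247.447  288.598]] [[494.709 280.473]
 [539.635  96.411]
 [816.962 217.329]]
-0.4 helmet [-0.034  0.079 -0.4  ] bench [ 0.208 -0.178 -0.4  ] [ 0.177  0.125 -0.4  ]
0 helmet [ 0.053 -0.003  0.   ] bench [ 0.23  -0.189  0.   ] [0.207 0.031 0.   ]
0.2 helmet [ 0.097 -0.043  0.2  ] bench [ 0.24  -0.195  0.2  ] [ 0.222 -0.016  0.2  ]
bottles [array([ 0.576, -0.497,  0.598])] deskedge [0.282 0.048 0.   ] leftedge [0.946 0.524 0.   ]
(array([0.287, 0.317, 0.004]), array([ 0.001, -0.   , -0.001])) (array([0.496, 0.676, 0.045]), array([ 0.001, -0.   , -0.001]))
```

```bash
python3 -m jog '.287 .317 .004 0 0 0;.287 .317 .004 0 0 0;.287 .317 .004 0 0 0;.287 .317 .004 0 0 0;.287 .317 .004 0 0 0;.287 .317 .004 0 0 0;.287 .317 .004 0 0 0;.287 .317 .004 0 0 0;.287 .317 .004 0 0 0;.477 .525 .004 0 0 0;.477 .525 .004 0 0 0;.477 .525 .004 0 0 0'
cat >> h.py <<'E'
def to(p,G):
    "shift and turn, in tool axes, from the measured pose to position p, orientation G"
    s=r.state();T=s["tool_rot"]
    return (T.T@(np.array(p)-s["position"])).round(4),cv2.Rodrigues(T.T@G)[0].ravel().round(4)
def down(yaw):
    c,d=np.cos(yaw),np.sin(yaw);return np.array([[c,d,0],[d,-c,0],[0,0,-1.]])
E
python3 - <<'E'
from h import *
print(to([.48,-.05,.40],down(-.259)),r.state()["joints"])
E
```

```text
time_s: 1.35
position: [0.4195, 0.0652, 0.4009]
tool_rot: [[0.967, -0.255, 0.001], [-0.255, -0.967, 0.001], [0.001, -0.001, -1.0]]
force: [0.9, 0.8, -0.1]
finger_gap: 0.0851
grip_force: 0.0
(array([0.0879, 0.096 , 0.0009]), array([-0.0009, -0.0006,  0.001 ])) [ 3.64049498e+01 -2.54814847e+01 -1.92951147e+01 -7.06163095e-03
 -9.61231806e+01  3.88140327e+01]
```

```bash
python3 -m jog '.088 .096 0 0 0 0;.088 .096 0 0 0 0;.088 .096 0 0 0 0;.088 .096 0 0 0 0;.088 .096 0 0 0 0'
python3 - <<'E'
from h import *
s=r.state();print(s["position"],abs(s["joint_velocities"]).max())
w=camera("wrist");m=camera_model("wrist");np.save("w1.npy",m,allow_pickle=True)
cv2.imwrite("pics/w1.png",w)
E
```

```text
time_s: 1.85
position: [0.4799, -0.0487, 0.4001]
tool_rot: [[0.966, -0.258, -0.001], [-0.258, -0.966, -0.0], [-0.001, 0.001, -1.0]]
force: [-0.1, -0.4, -0.5]
finger_gap: 0.0853
grip_force: 0.0
[ 0.47987772 -0.04869073  0.4001267 ] 2.122992395107395
```

View pics/w1.png

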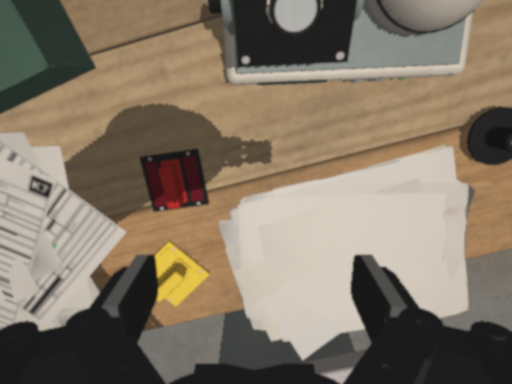

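The wrist view shows the sample at (175,180), the port window at (297,12), the front edge of the plinth at row 75 and the cap at (492,135).

```bash
python3 -m jog '.107 .128 0 0 0 0;.107 .128 0 0 0 0;.107 .128 0 0 0 0;.107 .128 0 0 0 0;.107 .128 0 0 0 0'|head -2
python3 - <<'E'
from h import *
w=camera("wrist");m=camera_model("wrist");np.save("w2.npy",m,allow_pickle=True)
cv2.imwrite("pics/w2.png",w)
E
```

```text
time_s: 2.4
position: [0.5511, -0.1998, 0.3998]
```

View pics/w2.png

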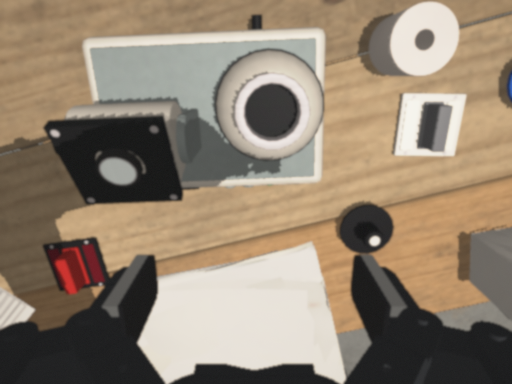

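The second view shows the collar hole at (272,110), the cap at (366,228) with a bright glint on its knob, the port window at (119,171), the face screws at (55,132), (154,129), (175,197) and (89,200), and the sample at (77,265).

```bash
cat > meas.py <<'E'
from h import *
np.set_printoptions(precision=4,suppress=True)
L=lambda n:(cv2.imread(f"pics/{n}.png"),np.load(f"{n}.npy",allow_pickle=True).item())
w1,m1=L("w1");w2,m2=L("w2")
tp,mt=cv2.imread("pics/top0.png"),camera_model("top")
g=lambda i:cv2.cvtColor(i,cv2.COLOR_BGR2GRAY); H=lambda i:cv2.cvtColor(i,cv2.COLOR_BGR2HSV)
def comp(mask,seed):
    n,l=cv2.connectedComponents(mask.astype(np.uint8)); return l==l[seed[1],seed[0]]
def ell(mask):
    c=max(cv2.findContours(mask.astype(np.uint8),0,1)[0],key=cv2.contourArea); return cv2.fitEllipse(cv2.convexHull(c))
def circ(m,mask,z):
    "min enclosing circle in world on plane z"
    c=max(cv2.findContours(mask.astype(np.uint8),0,1)[0],key=cv2.contourArea).reshape(-1,2)
    P=np.array([onz(m,p,z)[:2] for p in c]); h=cv2.convexHull(P.astype(np.float32)).reshape(-1,2)
    A=np.c_[2*h,np.ones(len(h))];x=np.linalg.lstsq(A,(h**2).sum(1),rcond=None)[0]
    return x[:2],np.sqrt(x[2]+x[0]**2+x[1]**2)
E
python3 - <<'E'
from meas import *
hole=comp(g(w2)<90,(265,115));e=ell(hole);print("hole",e,"circle",circ(m2,hole,.112))
ht=comp(g(tp)<110,(271,159)) ;print("top hole",ell(ht),circ(mt,ht,.112)); print("tri",tri([m2,mt],[e[0],ell(ht)[0]]))
for n,i,m,s in(("w2",w2,m2,(350,225)),("w1",w1,m1,(480,140)),("top",tp,mt,(284,238))):
    c=comp(g(i)<50,s);print("cap",n,c.sum(),ell(c),circ(m,c,.014))
k=blobs((g(w2)>190)[200:260,340:400],3);print("glint",k, onz(m2,(374,241),.04))
h=H(w2)
for n,i,m in(("w1",w1,m1),("w2",w2,m2)):
    h=H(i);b=((h[...,0]<8)|(h[...,0]>172))&(h[...,1]>150)
    rib=b&(h[...,2]>150); red=b&(h[...,2]>50)
    bl=blobs(red,100)[0];br=blobs(rib,50);print(n,"sample",bl,"rib",br[:2])
c=blobs(g(w2)[110:210,40:190]>150,4);print([(a,p+[40,110]) for a,p,_ in c])
E
```

```text
hole ((271.7189636230469, 110.6668472290039), (52.513545989990234, 53.86811065673828), 32.444244384765625) circle (array([ 0.6027, -0.2261]), np.float64(0.01945081119532458))
top hole ((272.6988525390625, 159.0239715576172), (15.602349281311035, 15.862384796142578), 101.92532348632812) (array([ 0.6018, -0.2276]), np.float64(0.019902918169402692))
tri (array([ 0.6028, -0.227 ,  0.1086]), [np.float64(0.0007473468847428571), np.float64(0.0007473468847428554)])
cap w2 1683 ((365.6109924316406, 228.30007934570312), (45.91176223754883, 50.992427825927734), 74.96609497070312) (array([ 0.4366, -0.3014]), np.float64(0.029083189541000663))
cap w1 2072 ((496.171142578125, 135.5233612060547), (51.52063751220703, 62.854286193847656), 51.69314956665039) (array([ 0.4366, -0.2983]), np.float64(0.029144239360275964))
cap top 361 ((289.2576904296875, 233.72903442382812), (21.823894500732422, 22.495380401611328), 113.93666076660156) (array([ 0.4339, -0.3026]), np.float64(0.02949576184287354))
glint [(64, array([34.5, 40.5]), array([30, 37, 10,  8], dtype=int32))] [ 0.4341 -0.3018  0.04  ]
w1 sample (1473, array([167.5, 183.6]), array([146, 159,  42,  50], dtype=int32)) rib [(56, array([173. , 204.8]), array([168, 202,  11,   6], dtype=int32))]
w2 sample (1257, array([ 69.8, 268.9]), array([ 48, 247,  42,  48], dtype=int32)) rib [(332, array([ 66.2, 276. ]), array([ 56, 260,  21,  34], dtype=int32)), (115, array([ 81.3, 264.4]), array([ 72, 248,  17,  35], dtype=int32))]
[(717, array([146.8, 205.4])), (610, array([117.6, 170.9])), (606, array([108.6, 112.7])), (37, array([ 54.5, 132.9])), (14, array([ 40.9, 131.1])), (12, array([ 40.7, 122.5]))]
```

```bash
python3 -m jog '-.085 .127 .10 0 0 0;-.085 .127 .10 0 0 0;-.085 .127 .10 0 0 0;-.085 .127 .10 0 0 0;-.085 .127 .13 0 0 0;-.085 .127 .13 0 0 0' 0
python3 - <<'E'
from h import *
w=camera("wrist");m=camera_model("wrist");np.save("w3.npy",m,allow_pickle=True)
cv2.imwrite("pics/w3.png",w);print(to([.436,-.301,.19],down(-.259)))
E
python3 - <<'E'
from meas import *
w,m=L("w3")
c=comp(g(w)<50,tuple(proj(m,[.436,-.301,.014])[0].astype(int)-[14,0]));print(c.sum(),ell(c),circ(m,c,.014))
E
```

```text
time_s: 3.05
position: [0.4345, -0.2986, 0.2673]
tool_rot: [[0.967, -0.255, -0.005], [-0.255, -0.967, 0.003], [-0.005, -0.002, -1.0]]
force: [-1.0, 0.3, -0.2]
finger_gap: 0.0424
grip_force: 0.0
(array([0.0013, 0.002 , 0.08  ]), array([-0.0003,  0.0023,  0.002 ]))
4064 ((260.28228759765625, 194.0179901123047), (79.44711303710938, 85.17313385009766), 93.27449035644531) (array([ 0.4363, -0.3036]), np.float64(0.02977118888469686))
```

View pics/w3.png

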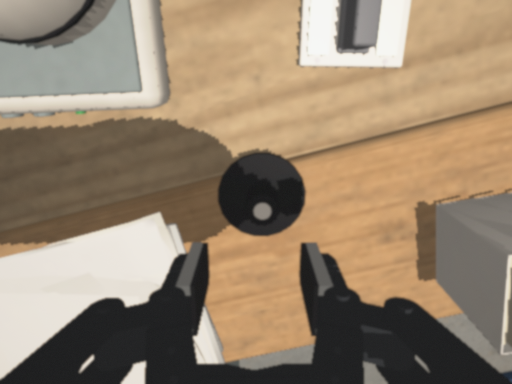

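The cap is centred at (260,194) with its knob top at (262,211), between the fingers. Next I go down and grip it.

```bash
python3 -m jog '.002 .004 .05 0 0 0;.002 .004 .08 0 0 0;.002 .004 .08 0 0 0;.002 .004 .08 0 0 0' ; python3 -m jog '0 0 0 0 0 0;0 0 0 0 0 0;0 0 0 0 0 0;0 0 0 0 0 0;0 0 0 0 0 0;0 0 0 0 0 0' -1 40
```

```text
time_s: 3.5
position: [0.4379, -0.3042, 0.1933]
tool_rot: [[0.967, -0.254, 0.002], [-0.254, -0.967, -0.002], [0.002, 0.001, -1.0]]
force: [0.4, -0.3, 1.5]
finger_gap: 0.0427
grip_force: 0.0
time_s: 4.1
position: [0.4377, -0.3047, 0.1937]
tool_rot: [[0.967, -0.255, 0.004], [-0.255, -0.967, -0.002], [0.004, 0.0, -1.0]]
force: [0.5, 3.1, 6.9]
finger_gap: 0.0192
grip_force: 39.1
```

```bash
python3 -m jog '0 0 -.04 0 0 0;0 0 -.09 0 0 0;0 0 -.14 0 0 0;.03 -.025 -.15 0 0 0;.06 -.05 -.15 0 0 0;.09 -.075 -.15 0 0 0;.12 -.10 -.15 0 0 0;.139 -.118 -.15 0 0 0;.139 -.118 -.15 0 0 0;.139 -.118 -.15 0 0 0;.139 -.118 -.15 0 0 0'
python3 - <<'E'
from h import *
w=camera("wrist");m=camera_model("wrist");np.save("w4.npy",m,allow_pickle=True);s=r.state();np.save("s4.npy",s,allow_pickle=True)
cv2.imwrite("pics/w4.png",w);print(s["position"],s["tool_rot"]);cv2.imwrite("pics/side4.png",camera("side"));cv2.imwrite("pics/top4.png",camera("top"))
a=cv2.imread("pics/side4.png")[120:280,150:350];b=cv2.imread("pics/top4.png")[100:260,150:350]
cv2.imwrite("pics/v4.png",cv2.vconcat([cv2.resize(w,(800,600))[:320,:][:, :800],cv2.resize(cv2.hconcat([a,b]),(800,280),interpolation=2)[:, :]]))
E
```

```text
time_s: 5.2
position: [0.6008, -0.2265, 0.3414]
tool_rot: [[0.967, -0.256, 0.001], [-0.256, -0.967, -0.0], [0.001, 0.0, -1.0]]
force: [0.6, 0.4, 0.2]
finger_gap: 0.0195
grip_force: 39.5
[ 0.6006293  -0.22670117  0.34148026] [[ 9.66504836e-01 -2.56647248e-01  7.69587855e-04]
 [-2.56647109e-01 -9.66505140e-01 -2.76162780e-04]
 [ 8.14687035e-04  6.94001639e-05 -9.99999666e-01]]
```

View pics/v4.png

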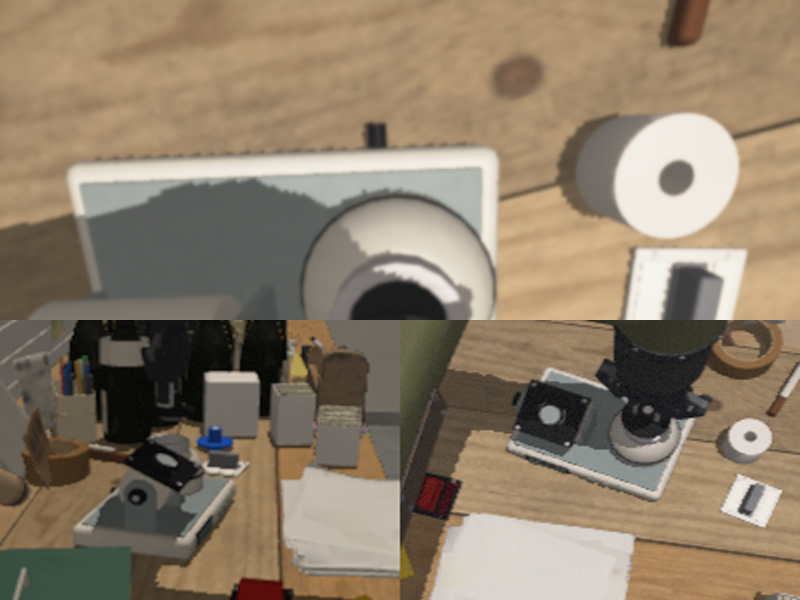

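The side and top crops show the head on the left and the collar under the gripper. I cropped the cap out by mistake, so I'll view that part with the predicted outlines drawn on.

Run:
```python
from meas import *
w,m=L("w4");s=np.load("s4.npy",allow_pickle=True).item()
a=np.linspace(0,6.28,60)
def C(c,rad,z): return proj(m,np.c_[c[0]+rad*np.cos(a),c[1]+rad*np.sin(a),np.full(60,z)])*[3,3]-[450,540]
v=cv2.resize(w,None,fx=3,fy=3,interpolation=cv2.INTER_CUBIC)[540:1140,450:1150].copy()
p=s["position"]-.0016*s["tool_rot"][:,0];zf=s["position"][2]-.1937+.014
for c,rad,z,col in(([.6027,-.2262],.021,.112,(0,0,255)),([.6027,-.2262],.0285,.112,(0,0,255)),(p,.031,zf,(0,255,0)),(p,.031,zf-.005,(0,255,255)),(p,.019,zf-.014,(255,255,0))):
    cv2.polylines(v,[C(c,rad,z).astype(np.int32)],True,col,1)
cv2.imwrite("pics/v5.png",v)
```

```text
(no output)
```

View pics/v5.png

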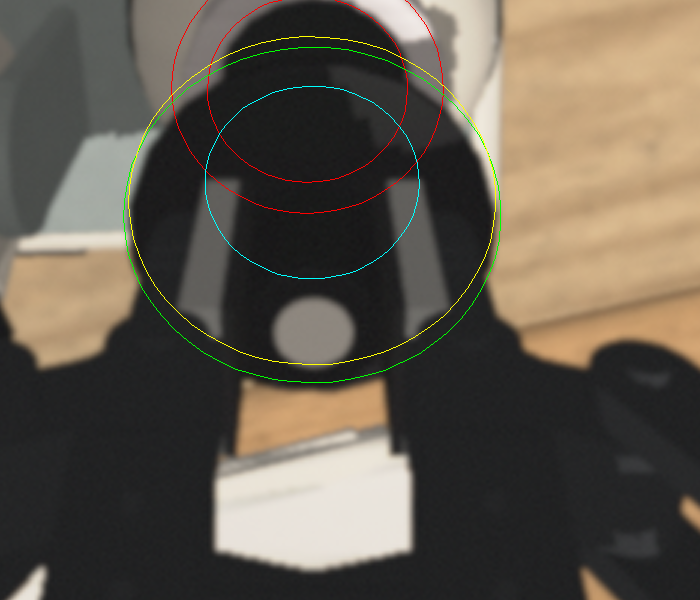

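Run:
```python
from meas import *
w,m=L("w4");s=np.load("s4.npy",allow_pickle=True).item()
q=np.array([(314+450)/3,(331+540)/3])
k=onz(m,q,s["position"][2]-.1937+.04);d=s["tool_rot"].T@(k-s["position"]);print("knob in tool",d)
q=np.array([(315+450)/3,(388+540)/3]);k=onz(m,q,s["position"][2]-.1937+.014);print("flange rear",s["tool_rot"].T@(k-s["position"]))
hole=comp(g(w)<75,(253,186));ys,xs=np.nonzero(hole[:200]);
# upper arc of the hole -> fixed-radius circle fit at rim height
P=[]
for x in range(228,282):
    col=g(w)[165:195,x].astype(int);e=np.nonzero((col[:-1]>85)&(col[1:]<=85))[0]
    if len(e):P.append(onz(m,(x,165.5+e[-1]),.112)[:2])
P=np.array(P);from scipy.optimize import least_squares
f=least_squares(lambda c:np.hypot(*(P-c).T)-.0205,[.6027,-.226],loss="soft_l1",f_scale=.0005);print("hole",f.x,len(P),np.abs(f.fun).mean())
```

```text
knob in tool [-0.004   0.0002  0.1537]
flange rear [-0.0338  0.0005  0.1797]
hole [ 0.6028 -0.227 ] 54 0.0002070878324149599
```

```bash
python3 -m jog '.005 -.001 0 0 0 0;.005 -.001 .012 0 0 0;.005 -.001 .024 0 0 0;.005 -.001 .032 0 0 0;.005 -.001 .036 0 0 0;.005 -.001 .038 0 0 0;.005 -.001 .040 0 0 0;.005 -.001 .042 0 0 0'
```

```text
time_s: 6.15
position: [0.6065, -0.2265, 0.2991]
tool_rot: [[0.967, -0.256, 0.001], [-0.256, -0.967, -0.0], [0.001, 0.0, -1.0]]
force: [-0.8, -0.2, 0.2]
finger_gap: 0.0194
grip_force: 39.5
```

```bash
python3 -m jog '-.0007 .0007 .001 0 0 0;-.0007 .0007 .002 0 0 0;-.0007 .0007 .003 0 0 0;-.0007 .0007 .0035 0 0 0;-.0007 .0007 .0035 0 0 0'
```

```text
time_s: 6.65
position: [0.6055, -0.2269, 0.2968]
tool_rot: [[0.967, -0.256, 0.001], [-0.256, -0.967, -0.001], [0.001, 0.0, -1.0]]
force: [-2.5, 2.4, 4.0]
finger_gap: 0.0191
grip_force: 39.9
```

```bash
python3 -m jog '0 0 0 0 0 0;0 0 0 0 0 0;0 0 0 0 0 0;0 0 0 0 0 0;0 0 0 0 0 0' 0; python3 -m jog '0 0 -.02 0 0 0;0 0 -.05 0 0 0;0 0 -.10 0 0 0;-.05 0 -.12 0 0 0;-.08 -.03 -.12 0 0 0;-.08 -.06 -.12 0 0 0;-.08 -.06 -.12 0 0 0;-.08 -.06 -.12 0 0 0;-.08 -.06 -.12 0 0 0'
python3 - <<'E'
from h import *
w=camera("wrist");m=camera_model("wrist");np.save("w6.npy",m,allow_pickle=True)
cv2.imwrite("pics/w6.png",w)
cv2.imwrite("pics/v6.png",cv2.resize(w,(800,600)))
E
```

```text
time_s: 7.15
position: [0.6055, -0.227, 0.295]
tool_rot: [[0.967, -0.256, -0.0], [-0.256, -0.967, -0.0], [-0.0, 0.0, -1.0]]
force: [0.9, 0.0, 0.7]
finger_gap: 0.0429
grip_force: 0.0
time_s: 8.05
position: [0.5436, -0.1489, 0.4151]
tool_rot: [[0.967, -0.256, -0.0], [-0.256, -0.967, -0.0], [-0.0, 0.0, -1.0]]
force: [-0.1, -0.4, -0.1]
finger_gap: 0.0427
grip_force: 0.0
```

View pics/v6.png

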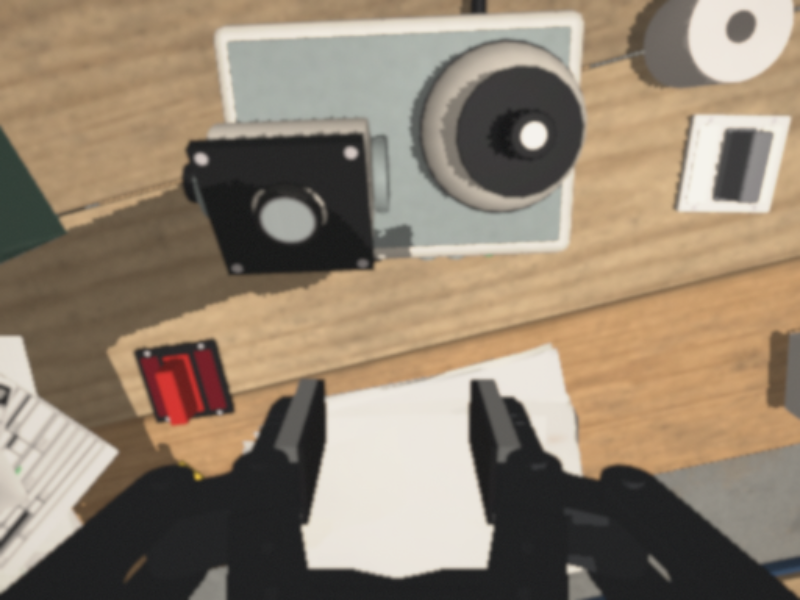

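The cap now sits on the collar at (520,132) in this 800x600 view. The head screws are at (201,159), (351,153), (363,264) and (237,268), and the sample is at (184,382) with its rib along the image's near-vertical.

```bash
cat > head.py <<'E'
from meas import *
from scipy.optimize import least_squares
def dot(i,p,R=7):
    "centroid of the bright spot nearest p"
    x,y=int(round(p[0])),int(round(p[1]));a=g(i)[y-R:y+R+1,x-R:x+R+1].astype(float)
    b=blobs(a>(a.min()+a.max())/2,3); c=min(b,key=lambda k:np.hypot(*(k[1]-R)))[1].astype(int)
    mk=comp(a>(a.min()+a.max())/2,(c[0],c[1])).astype(float); wt=mk*(a-a.min());Y,X=np.mgrid[:a.shape[0],:a.shape[1]]
    return np.array([x-R+(wt*X).sum()/wt.sum(),y-R+(wt*Y).sum()/wt.sum()])
def face(yaw,t):
    c,s=np.cos(yaw),np.sin(yaw);Rz=np.array([[c,-s,0],[s,c,0],[0,0,1]])
    return Rz@cv2.Rodrigues(np.array([0,-t,0]))[0]   # x up slope, z out to front
SG=np.array([[1,1],[1,-1],[-1,-1],[-1,1]])  # TL TR BR BL
def fit(obs):
    def f(q):
        F=face(q[3],q[4]);o=[]
        for m,k,p in obs: o.append(proj(m,q[:3]+F@np.r_[SG[k]*q[5:7],0])[0]-p)
        return np.ravel(o)
    return least_squares(f,[.59,-.11,.122,-.26,.4,.032,.034],loss="soft_l1")
E
cat > obs.py <<'E'
from head import *
obs=[]
w6,m6=L("w6")
for i,m,ps in((w2,m2,[(55,132),(154,129),(175,197),(89,200)]),(w6,m6,[(128.6,101.8),(224.6,98),(232.3,169),(151.7,171.5)]),(w1,m1,[None,None,(340,56),(245,60)])):
    for k,p in enumerate(ps):
        if p: obs.append((m,k,dot(i,p)))
E
python3 - <<'E'
from obs import *
c=comp(g(w6)<70,(310,90));print("cap",c.sum(),circ(m6,c,.117))
f=fit(obs);print(f.x,"\n",f.fun.reshape(-1,2));x=f.x
for _,k,p in obs: print(k,p,end=" ")
cc=np.array([.6028,-.2266]);Rz=face(x[3],0)[:2,:2]
o=cc-Rz@[.008,-.058];ax=o+Rz@[-.012,.058];print("\nmeter",o,"axis",ax,"port pred",np.r_[ax,.092]+face(x[3],x[4])@[0,0,.034])
E
```

```text
cap 4735 (array([ 0.6016, -0.225 ]), np.float64(0.029470984089336016))
[ 0.593  -0.106   0.1233 -0.2223  0.4672  0.0332  0.0339] 
 [[ 0.2674 -0.5817]
 [ 0.5452 -0.1692]
 [ 0.1579 -0.4284]
 [ 0.7554 -0.4985]
 [-1.4273  0.2516]
 [-0.9119  0.5375]
 [-0.9438  0.6291]
 [-0.8453  0.2953]
 [ 0.8697  0.2326]
 [ 0.6827 -0.2166]]
0 [ 54.5192 132.9973] 1 [153.5894 129.0034] 2 [173.614  196.9012] 3 [ 90.5112 199.75  ] 0 [128.3427 101.3331] 1 [224.1328  97.3999] 2 [231.8418 168.2311] 3 [151.3414 171.4133] 2 [339.618   55.4489] 3 [245.3219  59.5653] Traceback (most recent call last):
  File "<stdin>", line 5, in <module>
  File "head.py", line 11, in face
    return Rz@cv2.Rodrigues(np.array([0,-t,0]))[0]   # x up slope, z out to front
              ~~~~~~~~~~~~~^^^^^^^^^^^^^^^^^^^^
cv2.error: OpenCV(4.12.0) /io/opencv/modules/calib3d/src/calibration_base.cpp:151: error: (-210:Unsupported format or combination of formats) The matrices must have 32f or 64f data type in function 'Rodrigues'
```

```bash
sed -i 's/\[0,-t,0\]/[0,-t,0],float/' head.py; python3 -m jog '-.02 -.08 .08 0 0 0;-.03 -.11 .10 0 0 0;-.03 -.11 .11 0 0 0;-.03 -.11 .11 0 0 0;-.03 -.11 .11 0 0 0;-.03 -.11 .11 0 0 0'|head -2
python3 - <<'E'
from h import *
w=camera("wrist");m=camera_model("wrist");np.save("w7.npy",m,allow_pickle=True);cv2.imwrite("pics/w7.png",w)
E
python3 - <<'E'
from obs import *
x=fit(obs).x
w7,m7=L("w7");sd,ms=cv2.imread("pics/side0.png"),camera_model("side")
P=[x[:3]+face(x[3],x[4])@np.r_[SG[k]*x[5:7],0] for k in range(4)]
print("w7 pred",proj(m7,P).round(0).tolist());p=proj(ms,P);print("side pred",p.round(1).tolist())
c=p.mean(0).astype(int);print(c);a=cv2.resize(sd[c[1]-25:c[1]+25,c[0]-30:c[0]+30],None,fx=8,fy=8,interpolation=0)
cv2.imwrite("pics/v7.png",cv2.vconcat([cv2.resize(w7[:256],(480,240)),a[:350]]))
for n,i,m in(("w7",w7,m7),("w6",w6,m6)):
    h=H(i);b=((h[...,0]<8)|(h[...,0]>172))&(h[...,1]>150)&(h[...,2]>40);bb=blobs(b,100);print(n,[(k[0],k[1],onz(m,k[1],.015)) for k in bb[:2]])
E
```

```text
time_s: 8.7
position: [0.5432, -0.0354, 0.3067]
w7 pred [[308.0, 42.0], [491.0, 34.0], [431.0, 168.0], [298.0, 173.0]]
side pred [[215.1, 198.3], [225.1, 188.9], [248.1, 203.0], [239.4, 213.4]]
[231 200]
w7 [(493, array([213.5, 272.8]), array([0.4734, 0.0201, 0.015 ])), (371, array([161.2, 264.2]), array([0.4934, 0.0619, 0.015 ]))]
w6 [(1223, array([111.1, 247.6]), array([0.4765, 0.0486, 0.015 ])), (388, array([134.1, 242.4]), array([0.4759, 0.019 , 0.015 ]))]
```

View pics/v7.png

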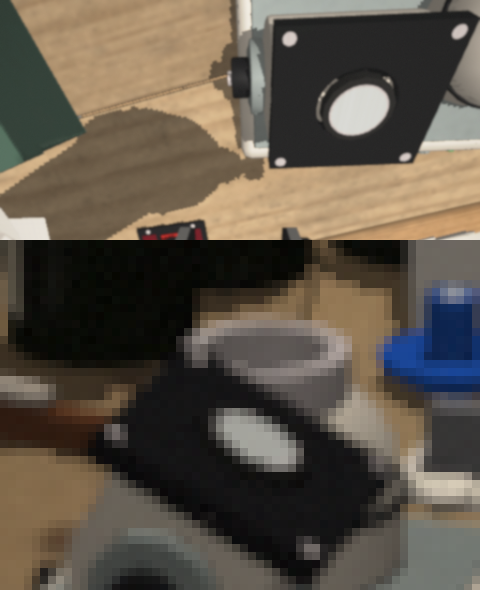

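Top half, wrist view 7: the four screws are at about (309,42), (490,34), (431,168) and (298,173), in line with the prediction. Bottom half, side view: the left screws are at (215,199) and (240,213), also in line.

```bash
cat >> obs.py <<'E'
w7,m7=L("w7")
for k,p in enumerate([(309,42),(490,34),(431,168),(298,173)]): obs.append((m7,k,dot(w7,p)))
E
python3 - <<'E'
from obs import *
sd,ms=cv2.imread("pics/side0.png"),camera_model("side")
S=[(0,dot(sd,(215,199),3)),(3,dot(sd,(240,213),3))];print(S)
groups=[obs[:4],obs[4:8],obs[8:10],obs[10:]]
def run(sel,side=True,bias=True):
    def f(q):
        F=face(q[3],q[4]);o=[]
        for j,gi in enumerate(sel):
            b=q[9+3*j:12+3*j]*bias
            for m,k,p in groups[gi]: o.append(proj(m,q[:3]+b+F@np.r_[SG[k]*q[5:7],0])[0]-p)
            o.append(b/.002)
        if side:
            for k,p in S:o.append((proj(ms,q[:3]+F@np.r_[SG[k]*q[5:7],0])[0]+q[7:9]-p)*2)
        return np.concatenate([np.ravel(a) for a in o])
    s=least_squares(f,np.r_[.593,-.106,.123,-.25,.45,.033,.034,0,0,np.zeros(3*len(sel))]);return s.x[:9],np.sqrt(np.mean(s.fun**2))
for sel in([0,1,2,3],[0,2,3],[3,],[0,3],[1,3]):
    for side in(True,False): print(sel,side,*run(sel,side))
E
```

```text
[(0, array([214.8114, 198.5581])), (3, array([239.4416, 213.2386]))]
[0, 1, 2, 3] True [ 0.5931 -0.1059  0.1223 -0.2191  0.455   0.033   0.034  -0.1238 -0.393 ] 0.13823098081559146
[0, 1, 2, 3] False [ 0.5931 -0.106   0.1227 -0.2191  0.4549  0.0329  0.0339 -2.51    9.4957] 0.12695309341320535
[0, 2, 3] True [ 0.5931 -0.1057  0.1226 -0.219   0.4552  0.033   0.034  -0.1116 -0.3164] 0.14284056485042446
[0, 2, 3] False [  0.5931  -0.1058   0.1231  -0.2191   0.4551   0.0329   0.0339  -0.7072
 -10.5776] 0.12630264347898257
[3] True [ 0.5929 -0.1071  0.1204 -0.2197  0.4526  0.0334  0.0344 -0.1995 -1.0153] 0.05577250047936732
[3] False [ 0.5187 -0.236  -0.2753 -0.2195  0.4539  0.1184  0.122   0.      0.    ] 0.04122849258843639
[0, 3] True [ 0.593  -0.1059  0.1227 -0.2191  0.4549  0.033   0.034  -0.1438 -0.2454] 0.1480105671998462
[0, 3] False [ 0.5931 -0.106   0.1234 -0.2192  0.4547  0.0329  0.0339  2.816  -1.274 ] 0.12383908887872562
[1, 3] True [ 0.593  -0.1065  0.1215 -0.2193  0.4541  0.0331  0.0341 -0.1482 -0.6432] 0.08622017302464338
[1, 3] False [ 0.5932 -0.1065  0.1223 -0.2194  0.454   0.033   0.034   2.094   5.2451] 0.04325289652062616
```

```bash
python3 -m jog '-.045 -.03 0 0 0 0;-.085 -.055 0 0 0 0;-.085 -.055 0 0 0 0;-.085 -.055 0 0 0 0;-.085 -.055 0 0 0 0;-.085 -.055 0 0 0 0'|head -2
python3 - <<'E'
from h import *
w=camera("wrist");m=camera_model("wrist");np.save("w8.npy",m,allow_pickle=True);cv2.imwrite("pics/w8.png",w);cv2.imwrite("pics/top8.png",camera("top"))
E
python3 - <<'E'
from head import *
for n in("w8","w6","w1"):
    w,m=L(n);h=H(w);b=(((h[...,0]<8)|(h[...,0]>172))&(h[...,1]>150)&(h[...,2]>40)).astype(np.uint8)
    b=cv2.morphologyEx(b,cv2.MORPH_CLOSE,np.ones((9,9)))
    k=comp(b,tuple(np.argwhere(b)[0][::-1])) if 0 else None
    bb=blobs(b,100)[:2];c=bb[0][1];print(n,bb,onz(m,c,.012))
    cs=np.argwhere((g(w)>110)&(h[...,1]<70));x0,y0,ww,hh=bb[0][2]
    sub=((g(w)>105)&(h[...,1]<90))[y0-12:y0+hh+12,x0-12:x0+ww+12]
    for a,p,_ in blobs(sub,2): print("  dot",a,p+[x0-12,y0-12],onz(m,p+[x0-12,y0-12],.006)[:2]) if a<60 else 0
    h2=b*(h[...,2]>0)
    # hue/value of the rib and strips
    v=h[...,2][b>0];print("  V pct",np.percentile(v,[5,25,50,75,95]))
    for th in(110,130,150,180,200): 
        q=blobs(b*(h[...,2]>th)*(h[...,1]>150),20)[:3];print("  th",th,[(k[0],k[1]) for k in q])
E
```

```text
time_s: 9.35
position: [0.4752, 0.0394, 0.3056]
w8 [(3998, array([247.8, 184.4]), array([210, 150,  75,  72], dtype=int32))] [0.4754 0.0446 0.012 ]
  dot 28 [268.5 145.2] [0.5011 0.0206]
  dot 28 [291.9 191.7] [0.458  0.0113]
  dot 26 [277.9 213.3] [0.442  0.0272]
  dot 23 [228.4 220. ] [0.4469 0.0698]
  dot 5 [235.8 144.8] [0.5081 0.0458]
  dot 4 [240.5 144. ] [0.5078 0.0419]
  dot 2 [273.5 139. ] [0.5049 0.0155]
  dot 2 [266.5 140. ] [0.5055 0.0211]
  dot 2 [244.  143.5] [0.5074 0.0391]
  dot 2 [226.5 145. ] [0.5099 0.053 ]
  V pct [ 35.  61.  94. 111. 189.]
  th 110 [(383, array([253.5, 208.7])), (210, array([248.1, 161.3])), (193, array([276.2, 200.8]))]
  th 130 [(340, array([253.5, 209.4])), (149, array([248.9, 160.9]))]
  th 150 [(292, array([253.3, 210.1])), (61, array([252.7, 159. ])), (31, array([246.2, 166.2]))]
  th 180 [(171, array([250.9, 214.4])), (41, array([260.3, 200.5])), (32, array([253.2, 158.9]))]
  th 200 [(102, array([251.2, 214.4]))]
w6 [(1758, array([117.3, 246. ]), array([ 90, 224,  55,  48], dtype=int32))] [0.4754 0.0422 0.012 ]
  dot 49 [ 86.3 245.9] [0.4
[... 920 characters left out ...]
 150 [(404, array([109.3, 254.3])), (127, array([122.7, 243.7]))]
  th 180 [(338, array([109.4, 255. ])), (55, array([123., 244.]))]
  th 200 [(272, array([109.5, 255.4]))]
w1 [(2194, array([174.1, 181.9]), array([146, 157,  57,  52], dtype=int32))] [0.4748 0.0445 0.012 ]
  dot 13 [161.6 208.6] [0.4466 0.0709]
  dot 12 [147.1 203.3] [0.457  0.0848]
  dot 11 [198.1 203.4] [0.442  0.0283]
  dot 7 [212.1 186.3] [0.4576 0.0067]
  dot 5 [206.4 187.2] [0.4582 0.0132]
  V pct [ 38.  54.  77.  94. 131.]
  th 110 [(103, array([172.8, 204.2])), (45, array([184.4, 196.6]))]
  th 130 [(80, array([173.1, 204.8])), (31, array([184.4, 196.7]))]
  th 150 [(56, array([173. , 204.8]))]
  th 180 []
  th 200 []
```

```bash
python3 -m jog '-.003 -.005 .04 0 0 -.08;-.003 -.005 .08 0 0 -.146;-.003 -.005 .09 0 0 -.146;-.003 -.005 .105 0 0 -.146;-.003 -.005 .119 0 0 -.146;-.003 -.005 .119 0 0 -.146;-.003 -.005 .119 0 0 -.146'; python3 -m jog '0 0 0 0 0 0;0 0 0 0 0 0;0 0 0 0 0 0;0 0 0 0 0 0;0 0 0 0 0 0;0 0 0 0 0 0;0 0 0 0 0 0' -1 80
```

```text
time_s: 10.15
position: [0.4734, 0.0459, 0.187]
tool_rot: [[0.994, -0.113, 0.001], [-0.113, -0.994, -0.0], [0.001, 0.0, -1.0]]
force: [-0.7, 0.4, 0.7]
finger_gap: 0.0426
grip_force: 0.0
time_s: 10.85
position: [0.4734, 0.0462, 0.1875]
tool_rot: [[0.994, -0.112, 0.002], [-0.112, -0.994, 0.0], [0.002, -0.0, -1.0]]
force: [-1.1, 0.5, 5.9]
finger_gap: 0.012
grip_force: 81.3
```

```bash
cat > tgt.py <<'E'
from head import *
F=face(-.219,.455);port=np.array([.593,-.106,.1225]);G=np.c_[F[:,0],-F[:,1],-F[:,2]]
def T(h,zt=.1875,xt=.0007): return port+(zt+h)*F[:,2]-xt*F[:,0]
E
python3 - <<'E'
from tgt import *
print(T(.05),G,to(T(.05),G))
E
```

```text
[ 0.4905 -0.0832  0.3355] [[ 0.8768 -0.2173  0.429 ]
 [-0.1952 -0.9761 -0.0955]
 [ 0.4395 -0.     -0.8983]] (array([ 0.0318,  0.1266, -0.148 ]), array([-0.0248,  0.4526,  0.1045]))
```

```bash
python3 -m jog '0 0 -.03 0 0 0;0 0 -.07 0 0 0;0 0 -.11 0 0 0;0 0 -.15 0 0 0;.005 .03 -.16 -.005 .09 .02;.012 .06 -.16 -.01 .2 .05;.02 .09 -.155 -.015 .31 .07;.028 .115 -.15 -.02 .40 .09;.032 .127 -.148 -.025 .4526 .1045;.032 .127 -.148 -.025 .4526 .1045;.032 .127 -.148 -.025 .4526 .1045;.032 .127 -.148 -.025 .4526 .1045'
python3 - <<'E'
from tgt import *
print(to(T(.05),G))
w=camera("wrist");m=camera_model("wrist");np.save("w9.npy",m,allow_pickle=True);cv2.imwrite("pics/w9.png",w);s=r.state();np.save("s9.npy",s,allow_pickle=True)
h=H(w);b=(((h[...,0]<8)|(h[...,0]>172))&(h[...,1]>150)&(h[...,2]>40))
print(blobs(b,30)[:3])
# bright dots on the sample, in tool coordinates at depth of plate top
Tm=s["tool_rot"]
for a,p,_ in blobs((g(w)>95)&(h[...,1]<90),4):
    if a>80: continue
    o,d=ray(m,p);o=Tm.T@(o-s["position"]);d=Tm.T@d;X=o+d*(.1815-o[2])/d[2]
    if abs(X[0])<.045 and abs(X[1])<.045: print(a,p,X)
E
```

```text
time_s: 12.05
position: [0.4906, -0.0832, 0.3345]
tool_rot: [[0.878, -0.217, 0.427], [-0.195, -0.976, -0.095], [0.437, 0.001, -0.899]]
force: [0.0, -0.5, -0.9]
finger_gap: 0.0117
grip_force: 80.4
(array([ 0.0004, -0.    , -0.001 ]), array([0.0004, 0.0026, 0.0006]))
[(4018, array([253.9, 255. ]), array([232, 202,  44, 118], dtype=int32)), (1591, array([299.3, 230.3]), array([285, 200,  28,  81], dtype=int32)), (1558, array([208.6, 229.4]), array([195, 200,  29,  83], dtype=int32))]
77 [208.2 192.5] [ 0.0299 -0.0216  0.1815]
77 [299.6 192.4] [0.03   0.0213 0.1815]
```

```bash
python3 -m jog '0 0 .015 0 .0013 0;0 0 .028 0 .0026 0;0 0 .036 0 .0026 0;0 0 .040 0 .0026 0;0 0 .040 0 .0026 0;0 0 .040 0 .0026 0'
cat >> tgt.py <<'E'
def rep():
    s=r.state();d=F.T@(s["position"]-T(0));print("t",s["time_s"],"face-frame err mm",(d*1e3).round(2),"force",(F.T@s["force"]).round(1),"tor",(s["tool_rot"].T@s["torque"]).round(2),"turn",to(T(0),G)[1],"grip",round(s["grip_force"],1))
E
python3 -c "from tgt import *;rep()"
```

```text
time_s: 12.7
position: [0.5077, -0.0875, 0.2989]
tool_rot: [[0.876, -0.217, 0.43], [-0.195, -0.976, -0.097], [0.441, 0.001, -0.898]]
force: [0.3, -0.1, -0.9]
finger_gap: 0.012
grip_force: 80.4
t 12.7 face-frame err mm [-0.22 -0.45  9.32] force [-0.1 -0.1 -0.9] tor [-0.06 -1.31 -0.02] turn [ 0.0008 -0.0013  0.0003] grip 80.4
```

```bash
python3 -m jog '0 0 .001 0 0 0;0 0 .003 0 0 0;0 0 .004 0 0 0;0 0 .005 0 0 0;0 0 .005 0 0 0' >/dev/null; python3 -c "from tgt import *;rep()"; python3 -m jog '0 0 .0005 0 0 0;0 0 .001 0 0 0;0 0 .001 0 0 0' >/dev/null; python3 -c "from tgt import *;rep()"; python3 -m jog '0 0 .0005 0 0 0;0 0 .001 0 0 0;0 0 .001 0 0 0' >/dev/null; python3 -c "from tgt import *;rep()"
```

```text
t 13.2 face-frame err mm [-0.52 -0.64  3.93] force [-2.6  0.6  2.4] tor [ 0.18 -2.01 -0.01] turn [ 0.0011 -0.0007  0.0001] grip 80.8
t 13.5 face-frame err mm [-0.5  -0.65  2.95] force [-2.5  0.3  4.1] tor [ 0.1  -2.12  0.02] turn [ 0.0011 -0.0008  0.0001] grip 81.0
t 13.8 face-frame err mm [-0.47 -0.62  1.93] force [-2.8  1.   4.9] tor [ 0.04 -2.28 -0.  ] turn [ 0.0011 -0.0009  0.0002] grip 81.2
```

```bash
python3 -m jog '0 0 .0005 0 0 0;0 0 .001 0 0 0;0 0 .001 0 0 0' >/dev/null; python3 -c "from tgt import *;rep()"; python3 -m jog '0 0 .0005 0 0 0;0 0 .0005 0 0 0' >/dev/null; python3 -c "from tgt import *;rep()"; python3 -m jog '0 0 .0005 0 0 0;0 0 .0005 0 0 0' >/dev/null; python3 -c "from tgt import *;rep()"
```

```text
t 14.1 face-frame err mm [-0.47 -0.65  1.02] force [-4.   0.8  7. ] tor [ 0.15 -2.62  0.02] turn [ 0.0011 -0.0008  0.0001] grip 81.4
t 14.3 face-frame err mm [-0.46 -0.65  0.59] force [-4.5  1.   7.8] tor [ 0.18 -2.67 -0.01] turn [ 0.0011 -0.0008  0.0001] grip 81.5
t 14.5 face-frame err mm [-0.11 -0.62  0.39] force [-6.4 -2.7  5.9] tor [-0.42 -2.59 -0.1 ] turn [ 0.001  -0.0019  0.0003] grip 87.4
```

```bash
python3 -m jog '0 0 0 0 0 0;0 0 0 0 0 0' >/dev/null; python3 -c "from tgt import *;rep()"; python3 -m jog '0 0 .0004 0 0 0;0 0 .0004 0 0 0' >/dev/null; python3 -c "from tgt import *;rep()"; python3 -m jog '0 0 .0004 0 0 0;0 0 .0004 0 0 0' >/dev/null; python3 -c "from tgt import *;rep()"
```

```text
t 14.7 face-frame err mm [-0.26 -0.55 -0.04] force [-0.3  0.4  3.9] tor [ 0.19 -1.25 -0.04] turn [ 0.0007 -0.0017  0.0003] grip 93.2
t 14.9 face-frame err mm [-0.25 -0.54 -0.43] force [0.5 0.6 2.6] tor [ 0.2  -1.1   0.03] turn [ 0.0008 -0.0016  0.0002] grip 93.3
t 15.1 face-frame err mm [-0.27 -0.54 -0.77] force [ 1.  -0.2  3.5] tor [ 0.13 -0.92  0.01] turn [ 0.0008 -0.0016  0.0003] grip 93.4
```

```bash
cat > dots.py <<'E'
from tgt import *
def dots(w,m,s):
    h=H(w);Tm=s["tool_rot"];print("red",[(k[0],k[1],k[2]) for k in blobs(((h[...,0]<8)|(h[...,0]>172))&(h[...,1]>150)&(h[...,2]>40),30)[:3]],"gap",s["finger_gap"])
    for a,p,_ in blobs((g(w)>95)&(h[...,1]<90),4):
        if a>110: continue
        o,d=ray(m,p);o=Tm.T@(o-s["position"]);d=Tm.T@d;X=o+d*(.1815-o[2])/d[2]
        if abs(X[0])<.06 and abs(X[1])<.06: print(a,p,X)
E
python3 - <<'E'
from dots import *
w,m=L("w9");dots(w,m,np.load("s9.npy",allow_pickle=True).item())
s=r.state();w=camera("wrist");m=camera_model("wrist");np.save("w10.npy",m,allow_pickle=True);cv2.imwrite("pics/w10.png",w);dots(w,m,s)
a=camera("side");cv2.imwrite("pics/side10.png",a);ms=camera_model("side")
sd=cv2.imread("pics/side0.png")
print([dot(sd,p,3) for p in((215,199),(240,213))],[dot(a,p,3) for p in((215,199),(240,213))])
rep()
E
```

```text
red [(4018, array([253.9, 255. ]), array([232, 202,  44, 118], dtype=int32)), (1591, array([299.3, 230.3]), array([285, 200,  28,  81], dtype=int32)), (1558, array([208.6, 229.4]), array([195, 200,  29,  83], dtype=int32))] gap 0.011878549687325414
105 [309.2 156.4] [0.0472 0.0249 0.1815]
103 [199.6 156.2] [ 0.0473 -0.0247  0.1815]
77 [208.2 192.5] [ 0.0299 -0.0216  0.1815]
77 [299.6 192.4] [0.03   0.0213 0.1815]
43 [135.  167.4] [ 0.042  -0.0545  0.1815]
36 [155.8 202.4] [ 0.025  -0.0466  0.1815]
24 [154.2 163.1] [ 0.0441 -0.0456  0.1815]
19 [151.9 186. ] [ 0.0331 -0.0477  0.1815]
6 [142.8 188. ] [ 0.0321 -0.052   0.1815]
red [(4726, array([254.1, 234.8]), array([232, 179,  46, 125], dtype=int32)), (2342, array([301.4, 218.3]), array([286, 177,  32,  99], dtype=int32)), (2301, array([207.1, 217.4]), array([192, 177,  31,  98], dtype=int32))] gap 0.012330640170255485
85 [303.4 169.1] [0.0413 0.0225 0.1815]
84 [205.4 168.7] [ 0.0414 -0.0224  0.1815]
57 [179.2 181.1] [ 0.0355 -0.0348  0.1815]
40 [138.9 224.3] [ 0.0136 -0.0558  0.1815]
35 [140.1 177.4] [ 0.0373 -0.0527  0.1815]
33 [328.5 181.1] [0.0355 0.0344 0.1815]
28 [189.4 296. ] [-0.0272 -0.0338  0.1815]
21 [317.8 295.7] [-0.0269  0.0332  0.1815]
4 [136.5 204.2] [ 0.024  -0.0558  0.1815]
[array([214.8114, 198.5581]), array([239.4416, 213.2386])] [array([215.3254, 198.716 ]), array([242.4272, 215.0065])]
t 15.2 face-frame err mm [-0.28 -0.58 -0.74] force [2.1 0.9 3.3] tor [ 0.15 -0.8   0.09] turn [ 0.0008 -0.0015  0.0002] grip 93.4
```

```bash
cat > an.py <<'E'
from dots import *
def headfit(m,pts,port=port):
    def f(q):
        Fq=face(-.219,q[3]);return np.ravel([proj(m,q[:3]+Fq@np.r_[SG[k]*[.033,.034],0])[0]-p for k,p in pts])
    s=least_squares(f,np.r_[port,.455]);return s.x,np.abs(s.fun).max()
def sampfit(m,s,pts):
    "pitch, x and z of the sample face centre in tool axes from two front dots at local (.0297,-+.0215,.006)"
    Tm=s["tool_rot"]
    def P(q):
        c,n=np.cos(q[0]),np.sin(q[0]);R=np.array([[c,0,n],[0,1,0],[-n,0,c]])
        return [s["position"]+Tm@(R@[.0297,y,-.006]+[q[1],q[3],q[2]]) for y in(-.0215,.0215)]
    sol=least_squares(lambda q:np.r_[np.ravel(proj(m,P(q))-pts),(np.r_[q[1]-.155*0-(.0325*np.sin(q[0])),q[2]-(.155+.0325*np.cos(q[0]))])*100],[0,0,.1875,0]);return sol.x,np.abs(sol.fun).max()
E
python3 - <<'E'
from an import *
m9=L("w9")[1];m10=L("w10")[1];s9=np.load("s9.npy",allow_pickle=True).item()
print("head w9?",proj(m9,[port+F@np.r_[SG[k]*[.033,.034],0] for k in range(4)]).round(1).tolist())
print("head w10 pred",proj(m10,[port+F@np.r_[SG[k]*[.033,.034],0] for k in range(4)]).round(1).tolist())
for sg in [[(0,(179.2,181.1)),(1,(328.5,181.1)),(2,(317.8,295.7)),(3,(189.4,296.))],[(0,(179.2,181.1)),(1,(328.5,181.1))],]: print(headfit(m10,sg))
print(sampfit(m9,s9,np.array([(208.2,192.5),(299.6,192.4)])))
print(sampfit(m10,r.state(),np.array([(205.4,168.7),(303.4,169.1)])))
E
```

```text
head w9? [[199.3, 156.6], [309.3, 156.8], [304.1, 251.7], [204.2, 251.6]]
head w10 pred [[182.0, 181.5], [323.7, 181.6], [315.7, 298.3], [190.1, 298.2]]
(array([ 0.5932, -0.1065,  0.1284,  0.5462]), np.float64(0.4594823994991373))
(array([ 0.5964, -0.1073,  0.1236,  0.7138]), np.float64(0.04682659373821707))
(array([-0.0094,  0.    ,  0.1878, -0.0001]), np.float64(0.0809644395160376))
(array([0.2902, 0.0163, 0.1894, 0.    ]), np.float64(0.6995985701139564))
```

```bash
python3 -m jog '0 0 -.01 0 0 0;0 0 -.03 0 0 0;0 0 -.05 0 0 0;0 0 -.05 0 0 0;0 0 -.05 0 0 0;0 0 -.05 0 0 0' >/dev/null
python3 - <<'E'
from an import *
rep()
s=r.state();w=camera("wrist");m=camera_model("wrist");np.save("w11.npy",m,allow_pickle=True);cv2.imwrite("pics/w11.png",w);dots(w,m,s)
print("head pred",proj(m,[port+F@np.r_[SG[k]*[.033,.034],0] for k in range(4)]).round(1).tolist())
a=camera("side");cv2.imwrite("pics/side11.png",a)
print([dot(a,p,3) for p in((215,199),(240,213))])
h=H(a);print("side red",blobs(((h[...,0]<8)|(h[...,0]>172))&(h[...,1]>150)&(h[...,2]>40),10)[:3])
E
```

```text
t 15.8 face-frame err mm [-1.44 -0.65 47.63] force [-0.7  0.5 -0.8] tor [-0.   -1.3  -0.06] turn [0.0016 0.0018 0.0001] grip 92.8
red [(4690, array([254.2, 234.3]), array([232, 179,  46, 124], dtype=int32)), (2336, array([301.4, 218.2]), array([286, 177,  32,  99], dtype=int32)), (2297, array([207.1, 217.4]), array([192, 177,  32,  98], dtype=int32))] gap 0.01235224709917912
97 [308.3 155.4] [0.0477 0.0244 0.1815]
91 [197.7 155.1] [ 0.0478 -0.0255  0.1815]
84 [205.4 168.7] [ 0.0415 -0.0223  0.1815]
82 [303.5 169. ] [0.0414 0.0226 0.1815]
71 [142.7 164.7] [ 0.0434 -0.0509  0.1815]
31 [152.8 202.7] [ 0.0249 -0.048   0.1815]
21 [133.  152.9] [ 0.0488 -0.0547  0.1815]
9 [357.8 278.4] [-0.0164  0.0531  0.1815]
8 [151.8 185.2] [ 0.0336 -0.0476  0.1815]
head pred [[197.1, 155.7], [307.9, 155.7], [302.9, 251.5], [202.2, 251.5]]
[array([214.814 , 198.5604]), array([242.4268, 215.0094])]
side red [(233, array([236.5, 175.2]), array([226, 164,  25,  25], dtype=int32))]
```

```bash
cat > pitch.py <<'E'
from an import *
B=np.array([[0.,-.9488,-.3159],[1,0,0],[0,-.3159,.9488]]);C=np.array([.0814,0,.0314])
def line(w,W):
    "points (x,z in tool) on the plate's back along the strips' outer edges, spread W"
    h=H(w);b=((h[...,0]<8)|(h[...,0]>172))&(h[...,1]>150)&(h[...,2]>40);o=[]
    bl=sorted(blobs(b,800)[:3],key=lambda k:k[1][0]);l,rr=bl[0][2],bl[-1][2]
    for y in range(l[1]+6,l[1]+l[3]-15,3):
        xs=np.nonzero(b[y])[0];xs=xs[(xs>=l[0]-1)&(xs<=rr[0]+rr[2]+1)];sp=xs[-1]-xs[0]+1
        Z=338.37*W/sp;o.append(C+B@[0,(y-189.88)/338.37*Z,Z])
    return np.array(o)[:,[0,2]]
def pitch(n,W):
    P=line(L(n)[0],W);c=np.polyfit(P[:,0],P[:,1],1);return c,np.std(P[:,1]-np.polyval(c,P[:,0])),P[[0,-1]]
E
python3 - <<'E'
from pitch import *
for W in(.052,.054,.056,.058): print(W,pitch("w9",W)[0],pitch("w10",W)[0])
W=.056
for n in("w9","w10","w11"): print(n,*pitch(n,W))
E
```

```text
0.052 [0.0144 0.1709] [-0.0647  0.1674]
0.054 [0.0144 0.1763] [-0.0647  0.1725]
0.056 [0.0144 0.1817] [-0.0647  0.1775]
0.058 [0.0144 0.1871] [-0.0647  0.1825]
w9 [0.0144 0.1817] 0.0006293868631124313 [[ 0.0229  0.1826]
 [-0.009   0.1812]]
w10 [-0.0647  0.1775] 0.000357121575164004 [[ 0.0368  0.1751]
 [-0.0021  0.1773]]
w11 [-0.0631  0.1774] 0.0003817936862217876 [[ 0.0368  0.1751]
 [-0.0021  0.1773]]
```

Run:
```python
from an import *
print(to([.463,.047,.25],down(-.113)))
print(to([.47,0,.36],down(-.113)))
```

```text
(array([-0.0858, -0.1219,  0.0502]), array([ 0.0259, -0.4528, -0.1043]))
(array([-0.0223, -0.0773, -0.0411]), array([ 0.0259, -0.4528, -0.1043]))
```

```bash
python3 -m jog '-.006 -.02 -.04 0 0 0;-.01 -.04 -.042 .006 -.11 -.025;-.016 -.06 -.042 .013 -.23 -.05;-.022 -.077 -.041 .02 -.35 -.08;-.04 -.09 -.015 .026 -.453 -.104;-.065 -.11 .02 .026 -.453 -.104;-.086 -.122 .05 .026 -.453 -.104;-.086 -.122 .05 .026 -.453 -.104;-.086 -.122 .05 .026 -.453 -.104;-.086 -.122 .05 .026 -.453 -.104;-.086 -.122 .05 .026 -.453 -.104'; python3 -c "
from an import *
print(to([.463,.047,.190],down(-.113)))"
```

```text
time_s: 17.0
position: [0.4636, 0.047, 0.2536]
tool_rot: [[0.994, -0.113, 0.006], [-0.113, -0.994, 0.002], [0.005, -0.002, -1.0]]
force: [-0.0, 0.6, -1.3]
finger_gap: 0.0119
grip_force: 92.8
(array([-0.0009,  0.0002,  0.0636]), array([-0.0022, -0.0054, -0.0007]))
```

```bash
python3 -m jog '0 0 .03 0 0 0;0 0 .055 0 0 0;0 0 .061 0 0 0;0 0 .063 0 0 0;0 0 .063 0 0 0'|egrep 'pos|force'; python3 -m jog '0 0 .001 0 0 0;0 0 .002 0 0 0;0 0 .002 0 0 0' |egrep 'pos|force'
```

```text
position: [0.4637, 0.0473, 0.1901]
force: [0.4, -0.3, 0.0]
grip_force: 92.8
position: [0.4632, 0.0474, 0.187]
force: [-0.4, -0.2, -1.1]
grip_force: 92.8
```

```bash
python3 -m jog '0 0 .001 0 0 0;0 0 .0015 0 0 0;0 0 .0015 0 0 0' |egrep 'pos|force'; python3 -m jog '0 0 0 0 0 0;0 0 0 0 0 0;0 0 0 0 0 0;0 0 0 0 0 0' 0|egrep 'pos|force'; python3 -m jog '0 0 -.04 0 0 0;0 0 -.08 0 0 0;0 0 -.12 0 0 0;0 0 -.12 0 0 0;0 0 -.12 0 0 0;0 0 -.12 0 0 0' |egrep 'pos|force'
python3 - <<'E'
from head import *
w=camera("wrist");m=camera_model("wrist");np.save("w12.npy",m,allow_pickle=True);cv2.imwrite("pics/w12.png",w)
h=H(w);b=(((h[...,0]<8)|(h[...,0]>172))&(h[...,1]>150)&(h[...,2]>40)).astype(np.uint8);b=cv2.morphologyEx(b,cv2.MORPH_CLOSE,np.ones((9,9)))
bb=blobs(b,100)[:2];print(bb,onz(m,bb[0][1],.012));x0,y0,ww,hh=bb[0][2];off=np.array([x0-14,y0-14])
for a,p,_ in blobs(((g(w)>105)&(h[...,1]<90))[y0-14:y0+hh+14,x0-14:x0+ww+14],6): print(a,p+off,onz(m,p+off,.006)[:2])
E
```

```text
position: [0.4631, 0.0473, 0.1849]
force: [0.3, 0.7, -1.3]
grip_force: 92.8
position: [0.4631, 0.0473, 0.1851]
force: [-0.2, -0.1, 1.3]
grip_force: 0.0
position: [0.4626, 0.0472, 0.3039]
force: [-0.3, 0.4, -0.5]
grip_force: 0.0
[(4196, array([252.8, 165.3]), array([218, 134,  69,  68], dtype=int32))] [0.478  0.0464 0.012 ]
75 [296.9 129.6] [0.5012 0.009 ]
72 [295.8 166.9] [0.4712 0.0121]
38 [296.3 149.4] [0.4856 0.0106]
32 [279.5 128. ] [0.504  0.0225]
28 [279.2 199.2] [0.445  0.0279]
27 [296.1 182.4] [0.4581 0.0128]
25 [225.1 129. ] [0.508  0.0648]
10 [229.  200.2] [0.4488 0.0698]
```

```bash
python3 -m jog '.014 -.0006 .03 0 0 -.02;.014 -.0006 .07 0 0 -.023;.014 -.0006 .085 0 0 -.023;.014 -.0006 .085 0 0 -.023;.014 -.0006 .085 0 0 -.023;.014 -.0006 .085 0 0 -.023' -.55 |egrep 'pos|force|gap'; python3 -m jog '0 0 .01 0 0 0;0 0 .02 0 0 0;0 0 .028 0 0 0;0 0 .031 0 0 0;0 0 .031 0 0 0'|egrep 'pos|force|gap'; python3 -m jog '0 0 .001 0 0 0;0 0 .002 0 0 0;0 0 .002 0 0 0'|egrep 'pos|force|gap'; python3 -m jog '0 0 .001 0 0 0;0 0 .002 0 0 0;0 0 .002 0 0 0'|egrep 'pos|force|gap'
```

```text
position: [0.4774, 0.0465, 0.2214]
force: [-0.1, -0.0, -0.0]
finger_gap: 0.019
grip_force: 0.0
position: [0.4768, 0.0462, 0.1883]
force: [0.0, 0.7, 0.0]
finger_gap: 0.0193
grip_force: 0.0
position: [0.4771, 0.0464, 0.1872]
force: [0.2, 0.7, -0.3]
finger_gap: 0.0195
grip_force: 0.0
position: [0.477, 0.0463, 0.1848]
force: [0.3, -0.4, 0.0]
finger_gap: 0.0191
grip_force: 0.0
```

```bash
for i in 1 2 3; do python3 -m jog '0 0 .001 0 0 0;0 0 .001 0 0 0'|egrep 'pos|^force'; done
```

```text
position: [0.477, 0.0463, 0.1839]
force: [-0.5, 0.5, 0.7]
position: [0.477, 0.0463, 0.1829]
force: [0.2, 0.6, -0.6]
position: [0.477, 0.0463, 0.1819]
force: [0.1, -0.4, 0.1]
```

```bash
python3 -m jog '0 0 .001 0 0 0;0 0 .0015 0 0 0;0 0 .0015 0 0 0'|egrep 'pos|^force'; python3 -m jog '0 0 0 0 0 0;0 0 0 0 0 0;0 0 0 0 0 0;0 0 0 0 0 0;0 0 0 0 0 0;0 0 0 0 0 0' -1 120|egrep 'pos|force|gap'
python3 - <<'E'
from an import *
s=r.state();print(s["torque"]);w=camera("wrist");m=camera_model("wrist");np.save("w13.npy",m,allow_pickle=True);np.save("s13.npy",s,allow_pickle=True);cv2.imwrite("pics/w13.png",w);dots(w,m,s)
from pitch import *
print(pitch("w13",.056))
E
```

```text
position: [0.477, 0.0463, 0.1804]
force: [0.3, -0.7, 0.6]
position: [0.4772, 0.0464, 0.1808]
force: [-0.1, 0.5, 3.8]
finger_gap: 0.012
grip_force: 117.6
[ 0.0794  0.2641 -0.0234]
red [(4117, array([254. , 265.8]), array([232, 210,  45, 123], dtype=int32)), (1477, array([301.6, 236.8]), array([287, 208,  28,  79], dtype=int32)), (1428, array([206.5, 236.5]), array([194, 208,  28,  78], dtype=int32))] gap 0.012027259415827024
86 [301.6 200.4] [0.0263 0.0225 0.1815]
45 [206.6 200.1] [ 0.0264 -0.0224  0.1815]
13 [288. 190.] [0.0315 0.0159 0.1815]
5 [302. 189.] [0.032  0.0224 0.1815]
(array([0.0187, 0.1765]), np.float64(0.0004724222305372446), array([[ 0.0213,  0.1765],
       [-0.0067,  0.1757]]))
```

```bash
sed -i 's/zt=.1875,xt=.0007/zt=.1808,xt=-.0009/' tgt.py
python3 - <<'E'
from tgt import *
print(T(.04),to(T(.04),G))
E
```

```text
[ 0.4991 -0.0851  0.3212] (array([ 0.034 ,  0.1289, -0.1404]), array([-0.0303,  0.4517,  0.1266]))
```

```bash
python3 -m jog '0 0 -.03 0 0 0;0 0 -.07 0 0 0;0 0 -.11 0 0 0;0 0 -.15 0 0 0;.005 .03 -.16 -.005 .09 .02;.012 .06 -.16 -.01 .2 .05;.02 .09 -.155 -.02 .31 .08;.028 .115 -.15 -.025 .40 .11;.034 .129 -.14 -.03 .452 .1266;.034 .129 -.14 -.03 .452 .1266;.034 .129 -.14 -.03 .452 .1266;.034 .129 -.14 -.03 .452 .1266'|egrep 'pos|grip'
python3 - <<'E'
from pitch import *
rep();print(to(T(.01),G))
s=r.state();w=camera("wrist");m=camera_model("wrist");np.save("w14.npy",m,allow_pickle=True);cv2.imwrite("pics/w14.png",w);dots(w,m,s);print(pitch("w14",.056)[0])
print("head pred",proj(m,[port+F@np.r_[SG[k]*[.033,.034],0] for k in range(4)]).round(1).tolist())
E
```

```text
position: [0.4992, -0.0848, 0.3209]
grip_force: 117.4
t 23.6 face-frame err mm [-0.14  0.34 39.69] force [ 0.6 -0.1 -1.3] tor [-0.06 -1.3  -0.04] turn [-0.0006  0.0006  0.0004] grip 117.4
(array([0.0002, 0.0004, 0.0297]), array([-0.0006,  0.0006,  0.0004]))
red [(4185, array([254. , 265.6]), array([232, 210,  45, 123], dtype=int32)), (1545, array([301.5, 236.6]), array([286, 208,  30,  78], dtype=int32)), (1515, array([206.4, 236.1]), array([193, 208,  30,  78], dtype=int32))] gap 0.011895720226409496
80 [206.5 200.1] [ 0.0263 -0.0227  0.1815]
79 [301.6 200.3] [0.0262 0.0222 0.1815]
42 [131.3 173.9] [ 0.0391 -0.0568  0.1815]
37 [151.5 210.9] [ 0.0207 -0.0493  0.1815]
24 [150.  169.1] [ 0.0414 -0.048   0.1815]
16 [148.4 193.7] [ 0.0294 -0.0499  0.1815]
7 [143.4 170.9] [ 0.0405 -0.0511  0.1815]
[-0.005  0.175]
head pred [[196.4, 166.8], [314.4, 167.0], [308.5, 267.4], [201.9, 267.2]]
```

```bash
python3 -m jog '0 0 .012 0 0 0;0 0 .022 0 0 0;0 0 .030 0 0 0;0 0 .033 0 0 0;0 0 .034 0 0 0;0 0 .034 0 0 0;0 0 .034 0 0 0'>/dev/null; python3 -c "from tgt import *;rep()";  python3 -m jog '0 0 .001 0 0 0;0 0 .002 0 0 0;0 0 .002 0 0 0'>/dev/null; python3 -c "from tgt import *;rep()"
```

```text
t 24.35 face-frame err mm [-0.13 -0.16  5.73] force [-0.8 -0.2 -0.6] tor [ 0.03 -1.34 -0.01] turn [-0.0003 -0.0005 -0.0001] grip 117.4
t 24.65 face-frame err mm [-0.09 -0.13  3.8 ] force [-1.1  0.7  3.3] tor [ 0.17 -1.69  0.01] turn [-0.0003 -0.0006 -0.0001] grip 117.5
```

```bash
for i in 1 2 3; do python3 -m jog '-.0001 0 .0005 0 0 0;-.0002 0 .001 0 0 0;-.0002 0 .001 0 0 0' >/dev/null; python3 -c "from tgt import *;rep()"; done
```

```text
t 24.95 face-frame err mm [-0.18 -0.15  2.83] force [-0.7  0.7  4.3] tor [ 0.13 -1.5  -0.  ] turn [-0.0003 -0.0009 -0.0001] grip 117.6
t 25.25 face-frame err mm [-0.27 -0.14  1.86] force [-0.3  0.1  5.2] tor [ 0.05 -1.02  0.03] turn [-0.0003 -0.0012 -0.    ] grip 117.8
t 25.55 face-frame err mm [-0.33 -0.13  1.03] force [0.9 0.6 6.8] tor [ 0.01 -1.13  0.03] turn [-0.0003 -0.0016 -0.    ] grip 118.0
```

```bash
for i in 1 2; do python3 -m jog '0 0 .0004 0 0 0;0 0 .0004 0 0 0' >/dev/null; python3 -c "from tgt import *;rep()"; done;  python3 - <<'E'
from pitch import *
s=r.state();w=camera("wrist");m=camera_model("wrist");np.save("w15.npy",m,allow_pickle=True);cv2.imwrite("pics/w15.png",w);dots(w,m,s);print(pitch("w15",.056)[0])
E
```

```text
t 25.75 face-frame err mm [-0.34 -0.15  0.69] force [-0.9 -0.1  6.8] tor [ 0.08 -1.16 -0.06] turn [-0.0003 -0.0015 -0.    ] grip 118.1
t 25.95 face-frame err mm [-0.33 -0.12  0.34] force [0.2 0.5 6.7] tor [ 0.07 -1.29 -0.  ] turn [-0.0003 -0.0015 -0.    ] grip 118.1
red [(4190, array([253.9, 265.6]), array([232, 210,  45, 123], dtype=int32)), (1545, array([301.6, 236.6]), array([286, 208,  30,  78], dtype=int32)), (1520, array([206.4, 236.1]), array([193, 208,  30,  77], dtype=int32))] gap 0.01196311900244748
80 [206.5 200.1] [ 0.0261 -0.0225  0.1815]
79 [301.6 200.3] [0.0261 0.0224 0.1815]
39 [137.5 228.9] [ 0.0112 -0.0567  0.1815]
33 [135.  181.7] [ 0.0352 -0.0553  0.1815]
12 [135.  208.9] [ 0.0216 -0.0568  0.1815]
5 [157.8 176.4] [ 0.0378 -0.0445  0.1815]
4 [125.2 183.5] [ 0.0343 -0.0599  0.1815]
[0.0039 0.1749]
```

No slip this time. I'll keep going in small steps until the force rises at face contact.

```bash
for i in 1 2 3; do python3 -m jog '0 0 .0003 0 0 0;0 0 .0003 0 0 0' >/dev/null; python3 -c "from tgt import *;rep()"; done
```

```text
t 26.2 face-frame err mm [-0.3  -0.12  0.12] force [ 0.3 -0.2  7.7] tor [ 0.07 -1.38  0.07] turn [-0.0003 -0.0016 -0.    ] grip 118.4
t 26.4 face-frame err mm [-0.28 -0.12  0.07] force [-2.7  0.3 11.1] tor [ 0.15 -1.91  0.03] turn [-0.0002 -0.0014 -0.0001] grip 118.9
t 26.6 face-frame err mm [-0.27 -0.13  0.05] force [-4.   2.  13.5] tor [ 0.33 -2.57 -0.04] turn [-0.0002 -0.0013 -0.0001] grip 119.4
```

```bash
python3 -m jog '-.0003 0 0 0 0 0;-.0004 0 .0001 0 0 0;-.0004 0 .0001 0 0 0;-.0004 0 .0001 0 0 0;-.0004 0 .0001 0 0 0;-.0004 0 .0001 0 0 0' >/dev/null
python3 - <<'E'
from pitch import *
rep()
s=r.state();w=camera("wrist");m=camera_model("wrist");np.save("w16.npy",m,allow_pickle=True);cv2.imwrite("pics/w16.png",w);dots(w,m,s);print(pitch("w16",.056)[0])
rep()
E
```

```text
t 27.2 face-frame err mm [-0.41 -0.14  0.07] force [-2.2  0.4 12. ] tor [ 0.11 -1.94 -0.03] turn [-0.0003 -0.0022 -0.    ] grip 119.4
red [(4188, array([253.9, 265.6]), array([232, 210,  45, 123], dtype=int32)), (1552, array([301.6, 236.8]), array([286, 208,  30,  78], dtype=int32)), (1520, array([206.4, 236.1]), array([193, 208,  30,  78], dtype=int32))] gap 0.011773406241961751
80 [206.5 200.1] [ 0.0261 -0.0225  0.1815]
79 [301.6 200.3] [0.026  0.0224 0.1815]
42 [137.1 229. ] [ 0.0111 -0.0569  0.1815]
9 [134.7 209. ] [ 0.0216 -0.057   0.1815]
7 [146.6 179.6] [ 0.0362 -0.0498  0.1815]
[0.018  0.1747]
t 27.25 face-frame err mm [-0.42 -0.13  0.04] force [-1.7  1.3 12.5] tor [ 0.17 -1.98  0.  ] turn [-0.0003 -0.0022 -0.0001] grip 119.4
```

```bash
python3 -c "
from tgt import *
print(r.close_job());rep()"
```

```text
the job is handed in; nothing more can be done
None
the job is handed in; nothing more can be done
```

I handed the job in at about 27 s, with no verdict shown. The cap is released on the collar. The sample is held flat and centred on the port at about 13 N, and the measured positions suggest the seal is fully in. The first press slipped in the grip, so I set the sample down and gripped it again lower.

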